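Refit the hold-to-run knob on the roller-bed control

ROBOT

A 7-joint arm with a two-finger parallel gripper is mounted at the origin on the work surface. World frame = base frame: x ahead of the robot, y to its left, z up, the work surface at z = 0. Lengths are in m, angles in rad, forces in N, time in s.
With the tool pointing down it reaches from about 0.4 to 0.875 m from the base axis. Payload 19.3 kg.
Tool frame: the origin (TCP) lies between the finger pads; the fingertips stand 17 mm ahead of it and the grasp point (between the pads) lies 2 mm behind it; z points along the fingers, x is the direction in which the jaws open and shut, and the axes are right-handed (so a half turn about z gives the same grasp; the last joint's range is limited). The gripper opens to 85 mm and grips with 20 to 120 N. Pads are 22 mm wide; open, the fingers measure 114 mm over their backs; the gripper's body (76 mm by 85 mm) begins 54 mm behind the grasp point. The pads swing forward as they close: fully open they stand 13 mm farther back than shut.
Start: joints at [1.138, 0.521, -0.036, 1.599, 0.021, 1.021, -0.113], TCP at [0.222, -0.584, 0.248] pointing down, gripper open.
Joint ranges: [-2.91, 2.91], [-0.3, 2.13], [-1.5, 1.42], [0.17, 2.43], [-1.26, 4.41], [0.16, 1.93], [-2.52, 2.52]. Speed limits (rad/s): [1.89, 1.89, 2.39, 2.39, 3.01, 3.01, 3.01].

INTERFACE

Orientations are given as [roll, pitch, yaw] about the fixed x, y, z axes, in that order (R = Rz(yaw) Ry(pitch) Rx(roll)).
In Python, from workcell import bot gives the robot as it stands. The module is installed in compiled form; this text tells all that it offers.
- The arm moves only by the tool arm_command, never from a script. Its argument "targets" is a list of rows, each a list of 6 numbers: the shift along the tool's x, y, z in mm, then the turn, a rotation vector about the tool's x, y, z in degrees. In form: [[x, y, z, wx, wy, wz], ...]. A call has 1 to 8 rows; each row shifts and turns the pose as measured when the row begins, along the tool's axes as they then stand; what a row does not reach is not made up. A row lasts 1/10 s, in which the tool goes at most 50 mm and 8.59 degrees, less where a joint would pass 70% of its speed; a pose out of reach is approached as far as the arm can. A call is refused whole if a number of a shift passes 50 or a number of a turn 8.59, either way. A call with a gripper value outside its range is refused whole. "grip" is the opening in per cent of the stroke, from 0 (shut) to 100 (fully open), set as the call begins (left out, the last holds). The fingers move at their own pace and stop on an object; "grip_force" is the grip in N (left out, the last holds). Time passes only in rows, so rows that do not move let the fingers close. It gives the time, the measured TCP pose, the force and the opening at its end, in the units of the state.
- bot.observe(): the state, without advancing time (a new reading comes with each control period).
- bot.grab_frame(name): name is "scene" or "top" or "wrist"; returns a dict with "color" (480x640x3 uint8, red, green, blue), "depth" (480x640 float32, m along the optical axis (not along the pixel's ray), 0 where there is no reading), "fov_y" (degrees; the focal length in pixels is half the picture's height over the tangent of half this angle, whatever the lens; pixels are square), "cx", "cy" (the principal point, pixels), "R" (3x3) and "t" (3): a world point X has camera coordinates R X + t; the wrist camera has in their place "hand_eye" (4x4, takes a point from camera to tool coordinates, whose origin is the TCP and whose axes are the tool frame's). Camera axes: x right, y down, z forward; pixel columns grow to the right and rows downward; lengths in m; the calibration is good to about 2 mm. A picture is of the moment at which its call begins: read the wrist's pose just before it.
- bot.job_done(): hands the job in, once; it reports no verdict.
The state is a dict: "clock": time; "qpos": joint angles; "qd": joint speeds; "joint_efforts": joint torques, N m; "position": TCP position; "tool_rot": TCP orientation; "force": force on the tool from outside, world axes, zero at the start; "moment": the same for the moment, N m; "grip_width": finger opening in m.
Only numpy, scipy, OpenCV 4.12 (cv2) and the standard library are available. Lean on these libraries where they do the work, as an engineer would, in place of code of your own. Each camera call takes 0.05 s, during which the arm holds its last target. There are 200 camera calls.

TASK

The knob of the roller bed's control box has come off and lies in the drawer unit: pull the top drawer open, take out the bar-shaped pointer knob, turn it so that its nose points the way the flat of the box's D-shaped spindle faces, and push it fully onto the spindle. The bed runs only while the knob is held in, so press knob and spindle down to the stop and finish while your fingers still hold it pressed down there. Leave the other things on the bench where they are.

Things in the scene. Friction and masses are not known exactly. Their poses are not given: they have to be found in the camera images.
- cabinet: Grey steel drawer unit, 220 deep x 240 wide x 150 mm high, two drawers one above the other, fixed to the bench. Origin: centre of its underside; the drawer fronts face its -x.
- cabinet_drawer0_handle (a point): Middle of the top drawer's handle: a level round steel bar 11 mm thick, 120 mm long along the cabinet's y, 35 mm clear of the front (axis to face), 38 mm below the cabinet's top. Moves with the drawer; axes as the cabinet's.
- cabinet_drawer0 (a joint): Top drawer's travel in m: 0 shut, 0.149 fully out; slides along the cabinet's -x with about 1 N of friction, stays where left. Its tray is 174 (x) by 198 mm (y) inside, 43 mm deep, floor 85 mm above the bench; shut, its middle is over the cabinet's origin. The knob lies upright near its middle, clear of the cabinet once it is 120 mm out; at its back lies a round lobed knob 46 mm wide.
- knob: Black plastic knob, about 60 g, bore down: round skirt 48 mm wide, 20 mm high; on it a bar grip 16 mm wide (y), x = -22 to +18 mm, top 44 mm above the underside, then a tapered nose to x = +32 mm; thin white line on top towards the nose. Origin: centre of the underside, on the bore's axis; +x to the nose, z up. Grip it across the bar, fingertips down to the skirt's top.
- control: Grey control box of the roller bed, 200 (x) x 220 (y) mm, panel 90 mm above the bench, fixed. Origin: centre of its underside. The spindle stands 45 mm towards -x from the middle of the panel. At the panel's back: a red mushroom button (at x = +48, y = -62 mm, top 121 mm above the bench), two flush buttons and a lamp; none of them works.
- spindle_tip (a point): Centre of the top end of the bare upright steel spindle, 120 mm above the bench when free: a D shaft 16 mm in diameter, flat 2 mm from the axis facing this point's +x, top edge chamfered 1.5 mm, standing 22 mm out of a 25 mm wide hexagon nut. The knob goes on when its nose points along this +x (play about 0.1 rad), until its underside is 16 mm below this point.
- spindle (a joint): How far the spindle is pressed down, in m: 0 free, 0.005 at the stop. A spring pushes it up with 5 N at 0 and 9 N at the stop.
- setting (a joint): Angle of the spindle about the vertical in the control box's frame, in rad (0: its flat faces the box's +x), left anywhere within -0.6 to 0.2. Stiff: it takes 0.25 Nm to turn.
- rule: Bystander: folded wooden rule, 240 x 36 x 14 mm, flat, along its x. Origin: centre of its underside.
- chisel: Bystander: steel stone chisel, about 225 mm long along x, up to 40 mm wide and 26 mm high. Origin: under its middle.
- mallet: Bystander: rubber mallet lying flat, handle from x = -175 mm, head (66 mm thick, 105 mm along y) at x = +120 mm. Origin: on the bench under the handle's middle.
- tape: Bystander: tape measure, 70 x 38 x 62 mm high, standing on the back half of the drawer unit's top. Origin: centre of its underside.
- mug: Bystander: white mug, 82 mm wide, 95 mm high. Origin: centre of its underside.
- clipboard: Bystander: clipboard with paper lying flat, 320 x 230 mm, 15 mm high. Origin: centre of its underside.
- sample: Bystander: stone sample block, 150 x 100 x 30 mm. Origin: centre of its underside.
- knob_seat (a point): End of the knob's bore, on its axis, 16 mm above the underside. The bore opens downward and is D-shaped: 17.2 mm across, its flat on the nose side (+x), 2.6 mm from the axis. Fully on, this point is at the spindle's tip. Axes as the knob's.

How it is judged:
By the outcome, as a careful person would: the job done as asked, in the order asked, and still so for the second after the job is handed in, while the arm keeps its last pose, push and grip.
It also fails if it takes over 61 s, if anything falls off the work surface, if the arm or the gripper's body presses on something with over 40 N, if the wrist force passes 120 N, or if a joint passes its speed limit or range.

## Working session

There is one attempt and no reset: what is moved stays moved. The work goes in short steps, Python scripts to look and compute and a tool call to move; the robot and the scene stay as the last step left them, time stands still between calls to the robot, and variables do not carry over. Pictures are saved under pics/ and viewed, about 8 in all and at most 12, crops included, and the job is handed in when it is done.

Besides the shell and the picture viewer there is one more tool, called by a JSON object that holds its "api" and its "payload", one argument or row to a line. arm_command: Moves the arm, as the interface text tells. Its arguments: {"type":"object","properties":{"targets":{"type":"array"},"grip":{"type":"number"},"grip_force":{"type":"number"}},"required":["targets"]}

```bash
mkdir -p pics; cat > h.py <<'E'
import numpy as np, cv2
from scipy.spatial.transform import Rotation as Ro
from workcell import bot
def grab(n,save=None):
    s=bot.observe(); f=bot.grab_frame(n); f['s']=s
    if n=='wrist':
        T=np.eye(4);T[:3,:3]=Ro.from_euler('xyz',s['tool_rot']).as_matrix();T[:3,3]=s['position']
        f['W']=T@np.array(f['hand_eye'])
    else:
        R=np.array(f['R']);T=np.eye(4);T[:3,:3]=R.T;T[:3,3]=-R.T@np.array(f['t']);f['W']=T
    f['f']=240/np.tan(np.radians(f['fov_y'])/2)
    if save: cv2.imwrite(save,cv2.cvtColor(f['color'],cv2.COLOR_RGB2BGR))
    return f
def ray(f,u,v):
    return f['W'][:3,:3]@np.array([(u-f['cx'])/f['f'],(v-f['cy'])/f['f'],1]),f['W'][:3,3]
def atz(f,u,v,z):
    d,o=ray(f,u,v); return o+d*(z-o[2])/d[2]
def dep(f,u,v):
    d,o=ray(f,u,v); return o+d*float(f['depth'][int(v),int(u)])
def st():
    s=bot.observe()
    print(round(s['clock'],2),'pos',np.round(s['position'],4),'rot',np.round(s['tool_rot'],3),'F',np.round(s['force'],1),'g',round(s['grip_width'],4),'q',np.round(s['qpos'],2))
E
python3 - <<'E'
from h import *
import pickle
st()
for n in('top','scene'):
    f=grab(n,f'pics/{n}0.png');print(n,f['W'].round(3).tolist(),f['f'],f['cx'],f['cy']);pickle.dump(f,open(n+'.pkl','wb'))
E
```

```text
0.0 pos [ 0.2216 -0.584   0.2477] rot [ 3.142e+00  1.000e-03 -1.208e+00] F [0.5 0.6 0.6] g 0.0853 q [ 1.14  0.52 -0.04  1.6   0.02  1.02 -0.11]
top [[-0.001, -0.978, 0.21, 0.145], [-1.0, 0.003, 0.005, 0.003], [-0.006, -0.21, -0.978, 2.036], [0.0, 0.0, 0.0, 1.0]] 624.0819552999478 322.5657964142171 230.31952138763202
scene [[0.355, 0.695, -0.625, 1.434], [0.935, -0.27, 0.231, -0.324], [-0.008, -0.666, -0.746, 1.172], [0.0, 0.0, 0.0, 1.0]] 466.914269779848 324.7336616734169 242.26972434784224
```

View pics/top0.png

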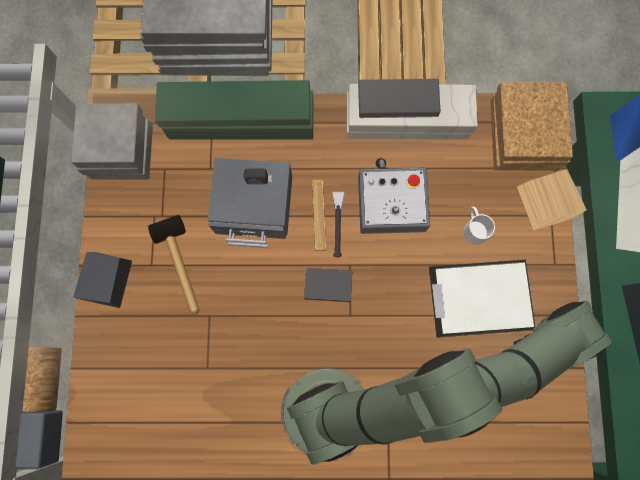

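View pics/scene0.png

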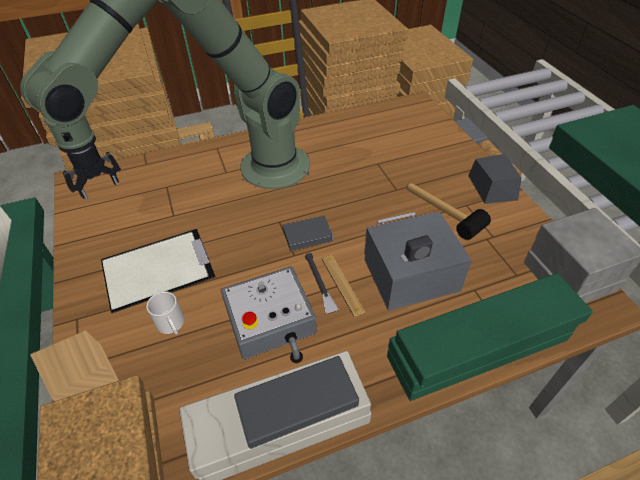

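```bash
python3 - <<'E'
import cv2
a=cv2.imread('pics/top0.png')[150:250,200:440]
cv2.imwrite('pics/c1.png',cv2.resize(a,None,fx=3.33333,fy=3.33333,interpolation=cv2.INTER_CUBIC))
E
```

```text
(no output)
```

View pics/c1.png

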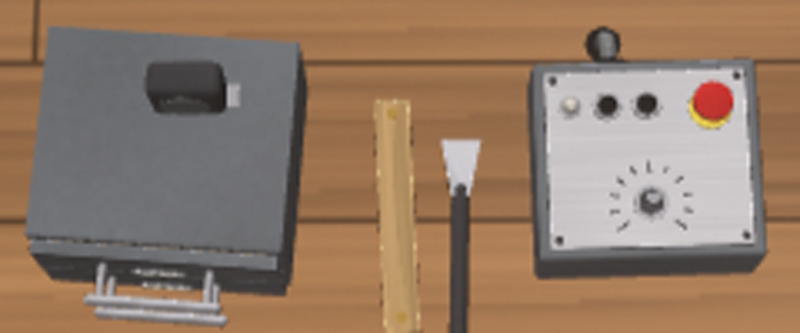

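```bash
python3 - <<'E'
from h import *
import pickle
f=pickle.load(open('top.pkl','rb'))
g=lambda u,v,z:atz(f,200+u*.3-.35,150+v*.3-.35,z)
for n,u,v,z in[('BL',50,27,.15),('BR',300,43,.15),('FR',277,255,.15),('FL',28,237,.15),('hL',88,299,.112),('hR',216,306,.112),('sp',652,199,.12),
 ('pBL',531,64,.09),('pBR',752,62,.09),('pFR',765,253,.09),('pFL',535,257,.09),('red',713,101,.121)]:
    print(n,g(u,v,z).round(4),'depth',dep(f,200+u*.3,150+v*.3).round(3))
E
```

```text
BL [0.787 0.356 0.15 ] depth [0.787 0.355 0.146]
BR [0.7703 0.1176 0.15  ] depth [ 0.821  0.126 -0.007]
FR [0.564 0.137 0.15 ] depth [0.565 0.136 0.142]
FL [0.5818 0.3693 0.15  ] depth [0.583 0.37  0.139]
hL [0.5304 0.3177 0.112 ] depth [0.529 0.317 0.112]
hR [0.5233 0.1966 0.112 ] depth [0.521 0.195 0.12 ]
sp [ 0.6242 -0.2161  0.12  ] depth [ 0.625 -0.218  0.114]
pBL [ 0.7679 -0.1048  0.09  ] depth [ 0.796 -0.111 -0.001]
pBR [ 0.7693 -0.3207  0.09  ] depth [ 0.77  -0.323  0.083]
pFR [ 0.5781 -0.3263  0.09  ] depth [ 0.579 -0.329  0.081]
pFL [ 0.5747 -0.106   0.09  ] depth [ 0.588 -0.111  0.026]
red [ 0.7204 -0.2768  0.121 ] depth [ 0.719 -0.278  0.122]
```

```bash
cat >> h.py <<'E'
def plan(*tg):
    """each target (x,y,z,yaw): turn+shift in tool frame from present, per-segment mm and deg"""
    s=bot.observe();p=np.array(s['position']);r=Ro.from_euler('xyz',s['tool_rot']); st()
    for t in tg:
        q=Ro.from_euler('xyz',[np.pi,0,t[3]]); w=(r.inv()*q).as_rotvec(degrees=True)
        d=q.inv().apply(np.array(t[:3])-p)*1000
        print('turn',w.round(2),'then shift mm',d.round(1)); p=np.array(t[:3]);r=q
E
python3 -c "
from h import *
plan((.222,-.584,.25,-.07),(.48,-.2,.25,-.07),(.527,.257,.2,-.07))"
```

```text
0.1 pos [ 0.2217 -0.5841  0.2478] rot [ 3.142e+00  1.000e-03 -1.208e+00] F [0.3 0.5 0.3] g 0.0856 q [ 1.14  0.52 -0.04  1.6   0.02  1.02 -0.11]
turn [-3.00e-02  5.00e-02 -6.52e+01] then shift mm [ 0.3 -0.1 -2.2]
turn [0. 0. 0.] then shift mm [ 230.5 -401.1   -0. ]
turn [0. 0. 0.] then shift mm [  14.9 -459.2   50. ]
```

{"api": "arm_command", "payload": {
  "targets": [
    [0,0,0,0,0,-8.15],
    [0,0,0,0,0,-8.15],
    [0,0,0,0,0,-8.15],
    [0,0,0,0,0,-8.15],
    [0,0,0,0,0,-8.15],
    [0,0,0,0,0,-8.15],
    [0,0,0,0,0,-8.15],
    [0,0,0,0,0,-8.15]
  ],
  "grip": 30
}}

```text
clock: 0.9
position: [0.2214, -0.5826, 0.2451]
tool_rot: [-3.136, 0.003, -0.027]
force: [-0.4, 0.1, -0.8]
grip_width: 0.0252
```

{"api": "arm_command", "payload": {
  "targets": [
    [27,-48,0,0,0,0],
    [27,-48,0,0,0,0],
    [27,-48,0,0,0,0],
    [27,-48,0,0,0,0],
    [27,-48,0,0,0,0],
    [27,-48,0,0,0,0],
    [27,-48,0,0,0,0],
    [27,-48,0,0,0,0]
  ]
}}

```text
clock: 1.7
position: [0.424, -0.2357, 0.2438]
tool_rot: [-3.135, 0.006, -0.031]
force: [2.0, -1.0, 0.4]
grip_width: 0.0255
```

{"api": "arm_command", "payload": {
  "targets": [
    [2,-50,0,0,0,0],
    [2,-50,0,0,0,0],
    [2,-50,0,0,0,0],
    [2,-50,0,0,0,0],
    [2,-50,0,0,0,0],
    [2,-50,0,0,0,0],
    [2,-50,0,0,0,0],
    [0,0,0,0,0,0]
  ]
}}

```text
clock: 2.5
position: [0.4474, 0.1197, 0.2461]
tool_rot: [-3.133, 0.004, -0.024]
force: [0.5, -1.2, 0.5]
grip_width: 0.026
```

```bash
python3 -c "
from h import *
plan((.527,.257,.2,-.07))"
```

```text
2.5 pos [0.4474 0.1197 0.2461] rot [-3.133  0.004 -0.024] F [ 0.5 -1.2  0.5] g 0.026 q [ 0.13  0.32 -0.63  1.99  0.22  0.9  -0.64]
turn [-0.5   0.25  2.66] then shift mm [  69.8 -142.5   46.1]
```

{"api": "arm_command", "payload": {
  "targets": [
    [0,0,0,-0.5,0.25,2.66],
    [17,-36,0,0,0,0],
    [17,-36,0,0,0,0],
    [17,-36,0,0,0,0],
    [17,-36,0,0,0,0],
    [0,0,20,0,0,0],
    [0,0,0,0,0,0]
  ]
}}

```text
clock: 3.2
position: [0.5271, 0.2631, 0.2231]
tool_rot: [3.138, 0.003, -0.072]
force: [-0.8, -0.9, 0.7]
grip_width: 0.0257
```

```bash
python3 -c "
from h import *
import pickle
plan((.527,.257,.114,-.07))
f=grab('wrist','pics/w1.png');print(f['hand_eye'],f['f'])
pickle.dump(f,open('w1.pkl','wb'))"
```

```text
3.2 pos [0.5271 0.2631 0.2231] rot [ 3.138e+00  3.000e-03 -7.200e-02] F [-0.8 -0.9  0.7] g 0.0257 q [-0.16  0.55 -0.58  1.7   0.35  1.   -0.94]
turn [ 0.2   0.15 -0.11] then shift mm [  0.3   6.1 109.1]
[[ 9.99999724e-01 -4.13665259e-06 -7.42362870e-04 -2.74538965e-04]
 [ 2.11329460e-04  9.60197814e-01  2.79320809e-01 -7.03934305e-02]
 [ 7.11659751e-04 -2.79320888e-01  9.60197550e-01 -1.24701361e-01]
 [ 0.00000000e+00  0.00000000e+00  0.00000000e+00  1.00000000e+00]] 396.6229981828771
```

View pics/w1.png

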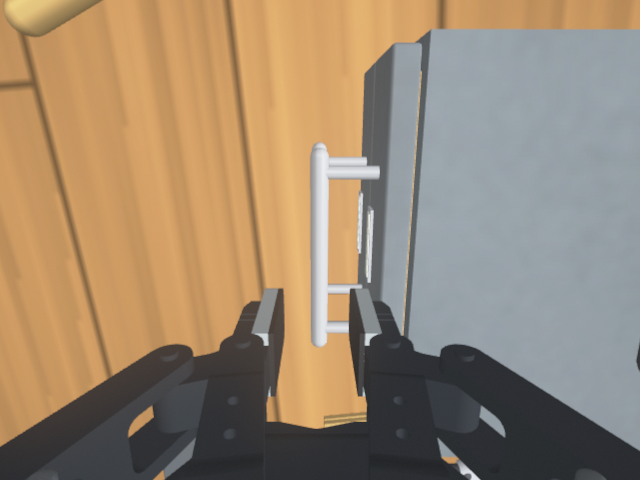

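```bash
python3 -c "
from h import *
import pickle
f=pickle.load(open('w1.pkl','rb'))
a=atz(f,319.5,145,.114);b=atz(f,319.5,345,.114);m=(a+b)/2;print(a,b,m,np.linalg.norm(a-b),np.arctan2(-(a-b)[0],(a-b)[1]))
print(dep(f,319,250))
yaw=np.arctan2(-(a-b)[0],(a-b)[1])
plan((m[0],m[1],.114,yaw))"
```

```text
[0.53244944 0.32057367 0.114     ] [0.52337697 0.190848   0.114     ] [0.52791321 0.25571083 0.114     ] 0.13004252608829583 -0.06982218356005684
[0.52777366 0.2582945  0.11692045]
3.25 pos [0.5276 0.2637 0.2248] rot [ 3.14e+00  1.00e-03 -7.20e-02] F [-0.7  0.7  0.4] g 0.0255 q [-0.16  0.55 -0.58  1.7   0.35  1.   -0.94]
turn [ 0.11  0.06 -0.12] then shift mm [  0.9   7.9 110.8]
```

{"api": "arm_command", "payload": {
  "targets": [
    [1,8,38,0,0,0],
    [0,0,38,0,0,0],
    [0,0,25,0,0,0],
    [0,0,12,0,0,0],
    [0,0,0,0,0,0]
  ]
}}

```text
clock: 3.75
position: [0.5307, 0.2527, 0.1142]
tool_rot: [-3.141, -0.006, -0.076]
force: [0.7, 0.7, 0.5]
grip_width: 0.0258
```

```bash
python3 -c "
from h import *
plan((.528,.256,.112,-.07))"
```

```text
3.75 pos [0.5307 0.2527 0.1142] rot [-3.141 -0.006 -0.076] F [0.7 0.7 0.5] g 0.0258 q [-0.19  0.68 -0.51  1.79  0.46  0.79 -1.01]
turn [-0.02 -0.32 -0.33] then shift mm [-2.9 -3.1  2.2]
```

{"api": "arm_command", "payload": {
  "targets": [
    [-3,-2,2,0,-0.3,-0.3],
    [0,0,0,0,0,0],
    [0,0,0,0,0,0],
    [0,0,0,0,0,0]
  ],
  "grip": 0,
  "grip_force": 40
}}

```text
clock: 4.15
position: [0.5271, 0.2549, 0.1137]
tool_rot: [-3.141, 0.001, -0.07]
force: [1.3, 3.1, -18.1]
grip_width: 0.0092
```

{"api": "arm_command", "payload": {
  "targets": [
    [-20,0,0,0,0,0],
    [-20,0,0,0,0,0],
    [-20,0,0,0,0,0],
    [-20,0,0,0,0,0],
    [-20,0,0,0,0,0],
    [-20,0,0,0,0,0],
    [0,0,0,0,0,0]
  ]
}}

```text
clock: 4.85
position: [0.4033, 0.2639, 0.1138]
tool_rot: [-3.139, 0.0, -0.071]
force: [0.2, 4.8, -28.4]
grip_width: 0.0094
```

```bash
python3 -c "
from h import *
plan((.528-.14*.9976,.256+.14*.07,.112,-.07))"
```

```text
4.85 pos [0.4033 0.2639 0.1138] rot [-3.139  0.    -0.071] F [  0.2   4.8 -28.4] g 0.0094 q [-0.3   0.55 -0.53  2.06  0.46  0.64 -1.2 ]
turn [-0.18  0.03 -0.05] then shift mm [-15.1  -0.8   1.8]
```

{"api": "arm_command", "payload": {
  "targets": [
    [-15,0,0,0,0,0],
    [-2,0,0,0,0,0]
  ]
}}

```text
clock: 5.05
position: [0.3854, 0.2652, 0.1138]
tool_rot: [-3.138, 0.001, -0.07]
force: [0.7, 3.5, -26.1]
grip_width: 0.0091
```

{"api": "arm_command", "payload": {
  "targets": [
    [0,0,0,0,0,0],
    [0,0,0,0,0,0],
    [0,0,0,0,0,0],
    [0,0,-40,0,0,0],
    [0,0,-50,0,0,0],
    [0,0,-40,0,0,0],
    [0,0,0,0,0,0]
  ],
  "grip": 32
}}

```text
clock: 5.75
position: [0.3873, 0.266, 0.2518]
tool_rot: [-3.136, -0.003, -0.07]
force: [1.0, 0.7, 0.1]
grip_width: 0.0276
```

```bash
python3 -c "
from h import *
plan((.53,.256,.26,-.07))"
```

```text
5.75 pos [0.3873 0.266  0.2518] rot [-3.136e+00 -3.000e-03 -7.000e-02] F [1.  0.7 0.1] g 0.0276 q [-0.19  0.33 -0.67  1.97  0.25  0.92 -1.05]
turn [-0.34 -0.19 -0.02] then shift mm [143.1   0.   -8.2]
```

{"api": "arm_command", "payload": {
  "targets": [
    [48,0,-5,0,0,0],
    [48,0,-5,0,0,0],
    [44,0,0,-0.3,-0.2,0],
    [0,0,0,0,0,0]
  ],
  "grip": 60
}}

```text
clock: 6.15
position: [0.5327, 0.2546, 0.2659]
tool_rot: [-3.14, -0.007, -0.071]
force: [-1.8, -0.2, -0.7]
grip_width: 0.0512
```

```bash
python3 -c "
from h import *
import pickle
st()
f=grab('wrist','pics/w2.png')
pickle.dump(f,open('w2.pkl','wb'))"
```

```text
6.15 pos [0.5327 0.2546 0.2659] rot [-3.14  -0.007 -0.071] F [-1.8 -0.2 -0.7] g 0.0512 q [-0.13  0.5  -0.59  1.66  0.31  1.07 -0.89]
```

View pics/w2.png

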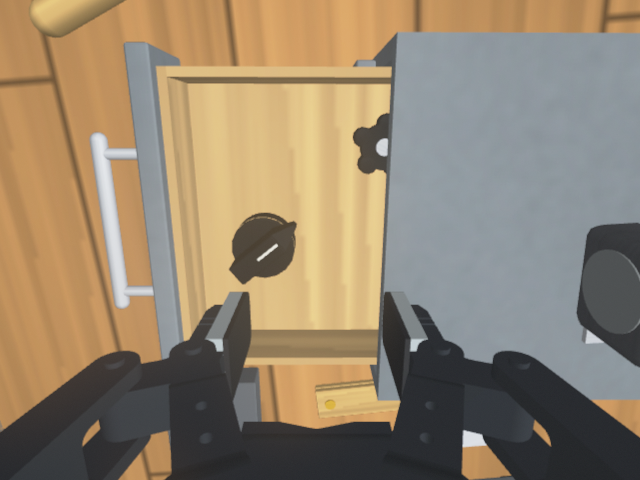

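```bash
python3 - <<'E'
import cv2
a=cv2.imread('pics/w2.png')[195:295,200:330]
cv2.imwrite('pics/c2.png',cv2.resize(a,None,fx=6,fy=6,interpolation=cv2.INTER_CUBIC))
E
```

```text
(no output)
```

View pics/c2.png

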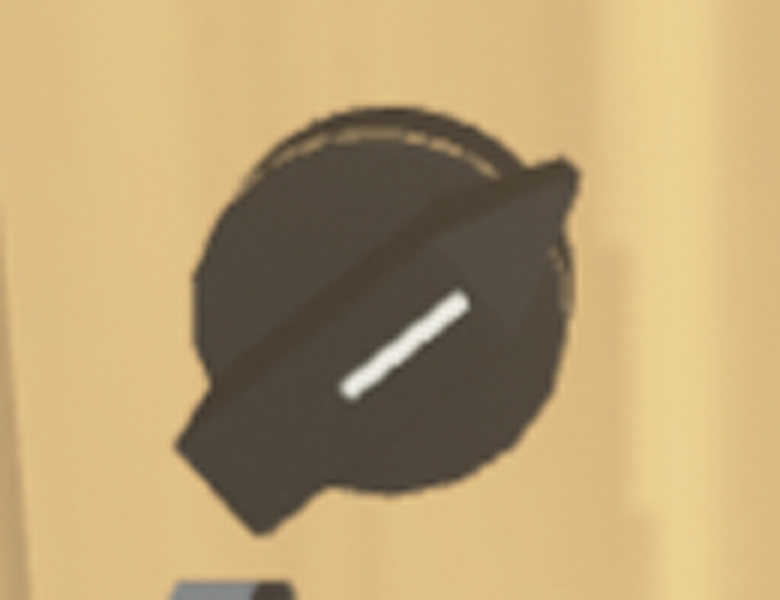

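```bash
python3 - <<'E'
from h import *
import pickle
f=pickle.load(open('w2.pkl','rb'))
g=lambda u,v,z:atz(f,200+u/6-.42,195+v/6-.42,z)
a,b=g(348,390,.129),g(463,300,.129);d=b-a;print(a,b,np.linalg.norm(d),np.arctan2(d[1],d[0]))
t1,t2=g(178,445,.129),g(262,533,.129);t=(t1+t2)/2;print('tail',t,np.linalg.norm(t1-t2))
n=(a+b)/2-t;n/=np.linalg.norm(n);print('yaw tail-line',np.arctan2(n[1],n[0]),'centre',t+n*.022)
c=g(383,311,.105);print('skirt c',c,np.linalg.norm(g(193,311,.105)-g(573,311,.105)))
# depth checks
for u,v in((400,350),(300,220),(440,430)):print(dep(f,200+u/6,195+v/6))
E
```

```text
[0.49100713 0.23638126 0.129     ] [0.50540582 0.24629742 0.129     ] 0.017482917276345177 0.603091922100601
tail [0.47465358 0.22520342 0.129     ] 0.014451279129510443
yaw tail-line 0.6006508584589827 centre [0.49280288 0.23763737 0.129     ]
skirt c [0.49239007 0.23839978 0.105     ] 0.04770701470869603
[0.49780515 0.2404805  0.12899977]
[0.48362314 0.25052798 0.10476692]
[0.49814737 0.2215383  0.10457635]
```

```bash
python3 -c "
from h import *
plan((.4926,.238,.20,-.969),(.4926,.238,.123,-.969))"
```

```text
6.2 pos [0.5304 0.2554 0.266 ] rot [-3.14  -0.006 -0.069] F [-0.9  0.7  0.2] g 0.0513 q [-0.13  0.5  -0.6   1.66  0.31  1.07 -0.89]
turn [-0.23 -0.3  51.56] then shift mm [-7. 41. 66.]
turn [0. 0. 0.] then shift mm [ 0. -0. 77.]
```

{"api": "arm_command", "payload": {
  "targets": [
    [0,0,0,0,-0.3,8.5],
    [0,0,0,0,0,8.5],
    [0,0,0,0,0,8.5],
    [0,0,0,0,0,8.5],
    [0,0,0,0,0,8.5],
    [0,0,0,0,0,8.5],
    [-7,41,30,0,0,0.5],
    [0,0,36,0,0,0]
  ],
  "grip": 45
}}

```text
clock: 7.0
position: [0.4896, 0.2403, 0.2028]
tool_rot: [-3.134, 0.001, -0.985]
force: [1.4, 0.0, -0.4]
grip_width: 0.0383
```

{"api": "arm_command", "payload": {
  "targets": [
    [0,0,0,0,0,0]
  ]
}}

```text
clock: 7.1
position: [0.4875, 0.2395, 0.2002]
tool_rot: [-3.138, 0.002, -0.984]
force: [-0.1, -0.2, 1.1]
grip_width: 0.0384
```

```bash
python3 -c "
from h import *
plan((.4926,.238,.15,-.969),(.4926,.238,.124,-.969))"
```

```text
7.1 pos [0.4875 0.2395 0.2002] rot [-3.138e+00  2.000e-03 -9.840e-01] F [-0.1 -0.2  1.1] g 0.0384 q [-0.28  0.47 -0.38  1.85  0.23  0.86 -1.76]
turn [-0.19  0.09 -0.85] then shift mm [ 4.1 -3.4 50.2]
turn [0. 0. 0.] then shift mm [ 0. -0. 26.]
```

{"api": "arm_command", "payload": {
  "targets": [
    [4,-3.5,25,0,0,-0.85],
    [0,0,25,0,0,0],
    [0,0,18,0,0,0],
    [0,0,0,0,0,0]
  ]
}}

```text
clock: 7.5
position: [0.4942, 0.2404, 0.1358]
tool_rot: [-3.134, 0.001, -0.967]
force: [-0.7, 0.0, 0.0]
grip_width: 0.0384
```

```bash
python3 -c "
from h import *
plan((.4926,.238,.124,-.969))"
```

```text
7.5 pos [0.4942 0.2404 0.1358] rot [-3.134e+00  1.000e-03 -9.670e-01] F [-0.7  0.   0. ] g 0.0384 q [-0.3   0.57 -0.35  1.89  0.28  0.72 -1.78]
turn [-0.45  0.06  0.13] then shift mm [ 1.1  2.6 11.8]
```

{"api": "arm_command", "payload": {
  "targets": [
    [1,2.5,11,-0.4,0,0],
    [0,0,0,0,0,0]
  ]
}}

```text
clock: 7.7
position: [0.4936, 0.2389, 0.1267]
tool_rot: [-3.139, 0.001, -0.966]
force: [-0.3, -0.6, -1.3]
grip_width: 0.0387
```

{"api": "arm_command", "payload": {
  "targets": [
    [0,0,0,0,0,0],
    [0,0,0,0,0,0],
    [0,0,0,0,0,0],
    [0,0,0,0,0,0]
  ],
  "grip": 0,
  "grip_force": 60
}}

```text
clock: 8.1
position: [0.4946, 0.2394, 0.1292]
tool_rot: [-3.136, 0.0, -0.967]
force: [-0.3, 0.3, -0.0]
grip_width: 0.0146
```

{"api": "arm_command", "payload": {
  "targets": [
    [0,0,0,0,0,0],
    [0,0,0,0,0,0],
    [0,0,5,0,0,0],
    [0,0,0,0,0,0]
  ],
  "grip": 35
}}

```text
clock: 8.5
position: [0.4948, 0.2395, 0.1242]
tool_rot: [-3.135, 0.0, -0.967]
force: [0.3, 0.3, -0.0]
grip_width: 0.0299
```

```bash
python3 -c "
from h import *
plan((.4926,.238,.124,-.969))"
```

```text
8.5 pos [0.4948 0.2395 0.1242] rot [-3.135  0.    -0.967] F [ 0.3  0.3 -0. ] g 0.0299 q [-0.31  0.59 -0.35  1.9   0.29  0.7  -1.79]
turn [-0.37  0.01  0.13] then shift mm [-0.1  2.7  0.2]
```

{"api": "arm_command", "payload": {
  "targets": [
    [0,2.5,0,-0.3,0,0],
    [0,0,0,0,0,0],
    [0,0,0,0,0,0],
    [0,0,0,0,0,0]
  ],
  "grip": 0
}}

```text
clock: 8.9
position: [0.4925, 0.238, 0.1242]
tool_rot: [-3.141, 0.0, -0.967]
force: [0.7, 0.4, 0.0]
grip_width: 0.0149
```

{"api": "arm_command", "payload": {
  "targets": [
    [0,0,-15,0,0,0],
    [0,0,-40,0,0,0],
    [0,0,-45,0,0,0],
    [0,0,-45,0,0,0],
    [0,0,0,0,0,0]
  ]
}}

```text
clock: 9.4
position: [0.4912, 0.2375, 0.2729]
tool_rot: [3.137, 0.002, -0.966]
force: [0.4, 0.4, -0.5]
grip_width: 0.0149
```

```bash
python3 -c "
from h import *
plan((.45,.0,.26,-.969),(.60,-.216,.26,-.969))"
```

```text
9.4 pos [0.4912 0.2375 0.2729] rot [ 3.137e+00  2.000e-03 -9.660e-01] F [ 0.4  0.4 -0.5] g 0.0149 q [-0.25  0.39 -0.41  1.76  0.18  1.03 -1.69]
turn [0.25 0.09 0.19] then shift mm [172.5 168.4  12.9]
turn [0. 0. 0.] then shift mm [263.   -1.4  -0. ]
```

{"api": "arm_command", "payload": {
  "targets": [
    [43,42,0,0,0,0],
    [43,42,0,0,0,0],
    [43,42,0,0,0,0],
    [43,42,0,0,0,0],
    [50,0,0,0,0,0],
    [50,0,0,0,0,0],
    [50,0,0,0,0,0],
    [50,0,0,0,0,0]
  ]
}}

```text
clock: 10.2
position: [0.5666, -0.1303, 0.272]
tool_rot: [3.139, 0.002, -0.956]
force: [0.9, 0.6, -0.2]
grip_width: 0.0146
```

```bash
python3 -c "
from h import *
plan((.60,-.233,.27,-.969))"
```

```text
10.2 pos [ 0.5666 -0.1303  0.272 ] rot [ 3.139e+00  2.000e-03 -9.560e-01] F [ 0.9  0.6 -0.2] g 0.0146 q [ 0.31  0.44 -0.26  1.68  0.13  1.04 -0.95]
turn [0.17 0.11 0.72] then shift mm [103.6  30.6   2. ]
```

{"api": "arm_command", "payload": {
  "targets": [
    [35,10,0,0,0,0.7],
    [35,10,0,0,0,0],
    [34,10,0,0,0,0],
    [0,0,0,0,0,0],
    [0,0,0,0,0,0]
  ]
}}

```text
clock: 10.7
position: [0.6022, -0.244, 0.2677]
tool_rot: [3.135, 0.004, -0.976]
force: [-0.5, 0.6, -1.7]
grip_width: 0.0149
```

```bash
python3 -c "
from h import *
import pickle
st()
f=grab('wrist','pics/w3.png')
pickle.dump(f,open('w3.pkl','wb'))"
```

```text
10.7 pos [ 0.6022 -0.244   0.2677] rot [ 3.135  0.004 -0.976] F [-0.5  0.6 -1.7] g 0.0149 q [ 0.44  0.55 -0.22  1.49  0.13  1.12 -0.79]
```

View pics/w3.png

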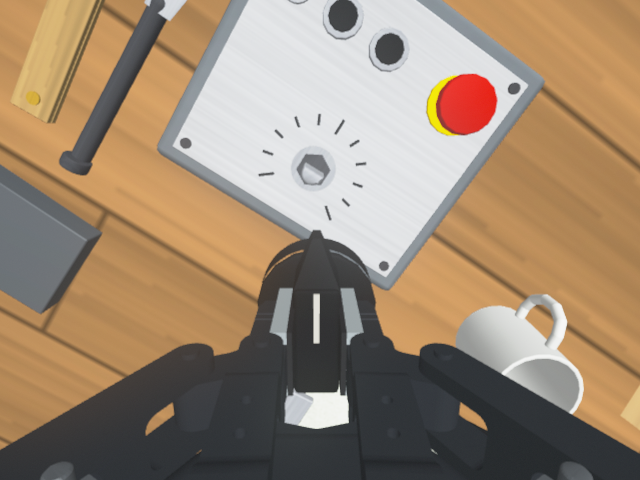

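```bash
python3 - <<'E'
import cv2,numpy as np
im=cv2.imread('pics/w3.png')
a=cv2.resize(im[145:195,287:337],None,fx=11,fy=11,interpolation=cv2.INTER_CUBIC)
cv2.imwrite('pics/c3.png',a)
E
```

```text
(no output)
```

View pics/c3.png

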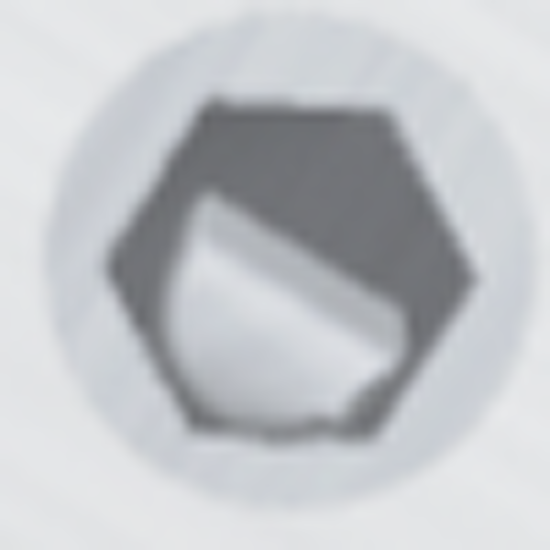

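```bash
python3 - <<'E'
from h import *
import pickle
f=pickle.load(open('w3.pkl','rb'))
C=lambda u,v,z:atz(f,287+u/11-.45,145+v/11-.45,z)
for (p,q,z) in (((210,190),(405,310),.098),((205,235),(390,355),.12)):
    a,b=C(*p,z),C(*q,z);d=b-a;d/=np.linalg.norm(d)
    n=np.array([-d[1],d[0]]);print(a,b,np.linalg.norm(a-b),'normal yaw',np.arctan2(n[1],n[0]), 'axis', ((a+b)/2)[:2]-.002*n)
# nut centre at top of nut z=.098, corners
L=[(205,103),(390,108),(473,280),(372,435),(192,430),(110,262)]
P=np.array([C(*p,.098) for p in L]);print('nut c',P.mean(0),np.linalg.norm(P[0]-P[3]))
print('washer',C(291,262,.09),np.linalg.norm(C(45,262,.09)-C(538,262,.09)))
print('red',atz(f,467,104,.121),dep(f,467,104))
# panel corner screws
s=[atz(f,u,v,.09) for u,v in((186,143),(514,88),(384,266))];print(np.round(s,4))
for i in(0,1): 
  pass
d=s[0]-s[2];print('front screws yaw',np.arctan2(-d[0],d[1])); d=s[1]-s[2];print('right',np.arctan2(d[1],d[0]))
# white line on the knob, z~TCP+.005
a=atz(f,317,343,.274);b=atz(f,317,294,.274);d=b-a;print('line',np.linalg.norm(d),np.arctan2(d[1],d[0]),f['s']['tool_rot'])
print(dep(f,317,320),dep(f,312,173),a,b)
E
```

```text
[ 0.63204476 -0.21385473  0.098     ] [ 0.63276158 -0.22907023  0.098     ] 0.015232375315493775 normal yaw 0.047075935817170296 axis [ 0.63040538 -0.2215566 ]
[ 0.63179668 -0.21442352  0.12      ] [ 0.63209443 -0.22803643  0.12      ] 0.013616159433662779 normal yaw 0.021869770164638973 axis [ 0.62994603 -0.22127371]
nut c [ 0.63061428 -0.22125331  0.098     ] 0.02465134288925787
washer [ 0.63029834 -0.22141058  0.09      ] 0.033827179932661544
red [ 0.72354764 -0.27909139  0.121     ] [ 0.72361604 -0.27917354  0.12070134]
[[ 0.5929 -0.1329  0.09  ]
 [ 0.7577 -0.3083  0.09  ]
 [ 0.5974 -0.3129  0.09  ]]
front screws yaw 0.024981487396559712
right 0.028817971266385065
line 0.017980006954984456 0.595223936572029 [ 3.13463086  0.0040421  -0.97596061]
[ 0.60808332 -0.24050447  0.27232793] [ 0.6303106  -0.22097692  0.11906336] [ 0.60169663 -0.24483295  0.274     ] [ 0.61658449 -0.23475167  0.274     ]
```

{"api": "arm_command", "payload": {
  "targets": [
    [0,0,0,0,0,8],
    [0,0,0,0,0,8],
    [0,0,0,0,0,8],
    [0,0,0,0,0,8],
    [0,0,0,0,0,0]
  ]
}}

```text
clock: 11.25
position: [0.6013, -0.2396, 0.2675]
tool_rot: [3.132, 0.001, -1.55]
force: [0.1, 0.7, -1.4]
grip_width: 0.0149
```

```bash
python3 -c "
from h import *
plan((.6303,-.2214,.20,-1.536))"
```

```text
11.25 pos [ 0.6013 -0.2396  0.2675] rot [ 3.132e+00  1.000e-03 -1.550e+00] F [ 0.1  0.7 -1.4] g 0.0149 q [ 0.34  0.55 -0.09  1.5   0.05  1.1  -1.31]
turn [ 0.53  0.04 -0.81] then shift mm [-17.2 -29.6  67.5]
```

{"api": "arm_command", "payload": {
  "targets": [
    [-9,-15,0,0.5,0,-0.8],
    [-8,-14.5,0,0,0,0],
    [0,0,35,0,0,0],
    [0,0,32,0,0,0],
    [0,0,0,0,0,0],
    [0,0,0,0,0,0]
  ]
}}

```text
clock: 11.85
position: [0.6363, -0.2147, 0.2003]
tool_rot: [-3.138, 0.002, -1.512]
force: [-0.5, -0.1, -0.5]
grip_width: 0.0149
```

```bash
python3 -c "
from h import *
import pickle
plan((.6303,-.2214,.162,-1.536))
f=grab('wrist','pics/w4.png')
pickle.dump(f,open('w4.pkl','wb'))"
```

```text
11.85 pos [ 0.6363 -0.2147  0.2003] rot [-3.138e+00  2.000e-03 -1.512e+00] F [-0.5 -0.1 -0.5] g 0.0149 q [ 0.3   0.64 -0.1   1.51  0.07  0.99 -1.33]
turn [-0.21  0.13  1.38] then shift mm [ 6.4  6.2 38.3]
```

View pics/w4.png

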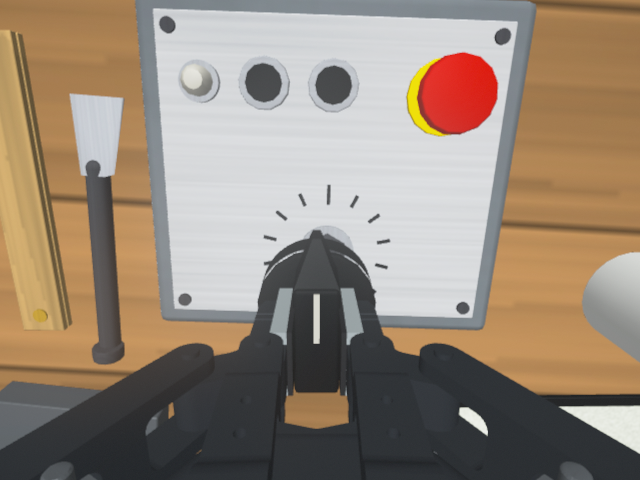

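```bash
python3 - <<'E'
from h import *
import pickle
f=pickle.load(open('w4.pkl','rb'))
s=np.array([atz(f,u,v,.09) for u,v in((185,299),(503,36),(462,308))]);print(s.round(4),atz(f,458,92,.121))
d=s[0]-s[2];print('front screws yaw',np.arctan2(-d[0],d[1]));d=s[1]-s[2];print('right',np.arctan2(d[1],d[0]))
o=np.array([[.5929,-.1329],[.7577,-.3083],[.5974,-.3129]]);print('shift vs before',(s[:,:2]-o).round(4))
a=atz(f,316.5,343,.205);b=atz(f,316.5,294,.205);print(a,b,f['s']['position'],f['s']['tool_rot'])
E
```

```text
[[ 0.5929 -0.1326  0.09  ]
 [ 0.7576 -0.3085  0.09  ]
 [ 0.5972 -0.3122  0.09  ]] [ 0.72515337 -0.27860719  0.121     ]
front screws yaw 0.023898380177015573
right 0.02252316969112587
shift vs before [[-0.      0.0003]
 [-0.0001 -0.0002]
 [-0.0002  0.0007]]
[ 0.6344991  -0.21536127  0.205     ] [ 0.6526044 -0.2142946  0.205    ] [ 0.63627737 -0.21474533  0.20030485] [-3.13793678e+00  2.24460987e-03 -1.51197022e+00]
```

{"api": "arm_command", "payload": {
  "targets": [
    [6.4,6.2,0,-0.2,0.1,1.4],
    [0,0,15,0,0,0],
    [0,0,15,0,0,0],
    [0,0,0,0,0,0],
    [0,0,0,0,0,0]
  ]
}}

```text
clock: 12.4
position: [0.6311, -0.2229, 0.1716]
tool_rot: [-3.138, -0.001, -1.539]
force: [0.9, 0.5, -1.7]
grip_width: 0.0148
```

```bash
python3 -c "
from h import *
plan((.630,-.2214,.161,-1.536))"
```

```text
12.4 pos [ 0.6311 -0.2229  0.1716] rot [-3.138e+00 -1.000e-03 -1.539e+00] F [ 0.9  0.5 -1.7] g 0.0148 q [ 0.31  0.67 -0.09  1.54  0.07  0.93 -1.34]
turn [-0.22 -0.06 -0.15] then shift mm [-1.5  1.  10.6]
```

{"api": "arm_command", "payload": {
  "targets": [
    [-1.5,1,4,-0.2,0,0],
    [0,0,4,0,0,0],
    [0,0,0,0,0,0]
  ]
}}

```text
clock: 12.7
position: [0.6302, -0.2212, 0.1633]
tool_rot: [-3.141, -0.001, -1.538]
force: [0.3, 1.1, -1.6]
grip_width: 0.0149
```

```bash
python3 -c "
from h import *
plan((.630,-.2214,.158,-1.536))"
```

```text
12.7 pos [ 0.6302 -0.2212  0.1633] rot [-3.141e+00 -1.000e-03 -1.538e+00] F [ 0.3  1.1 -1.6] g 0.0149 q [ 0.31  0.68 -0.09  1.55  0.07  0.92 -1.35]
turn [-0.03 -0.06 -0.14] then shift mm [0.2 0.2 5.3]
```

{"api": "arm_command", "payload": {
  "targets": [
    [0,0,3,0,0,0],
    [0,0,3,0,0,0],
    [0,0,2,0,0,0],
    [0,0,0,0,0,0]
  ]
}}

```text
clock: 13.1
position: [0.6306, -0.2211, 0.155]
tool_rot: [-3.14, -0.001, -1.538]
force: [0.7, 0.0, -0.9]
grip_width: 0.0149
```

{"api": "arm_command", "payload": {
  "targets": [
    [0,0,2,0,0,0],
    [0,0,2,0,0,0]
  ]
}}

```text
clock: 13.3
position: [0.6307, -0.2212, 0.151]
tool_rot: [-3.14, -0.001, -1.538]
force: [-0.4, 0.9, -0.7]
grip_width: 0.0149
```

{"api": "arm_command", "payload": {
  "targets": [
    [0,0,2,0,0,0],
    [0,0,2,0,0,0],
    [0,0,2,0,0,0],
    [0,0,0,0,0,0]
  ]
}}

```text
clock: 13.7
position: [0.6306, -0.2212, 0.1441]
tool_rot: [-3.14, -0.001, -1.538]
force: [-0.0, 0.2, 0.1]
grip_width: 0.0147
```

{"api": "arm_command", "payload": {
  "targets": [
    [0,0,1.5,0,0,0],
    [0,0,1.5,0,0,0]
  ]
}}

```text
clock: 13.9
position: [0.6308, -0.2213, 0.1415]
tool_rot: [-3.14, -0.002, -1.538]
force: [-2.1, 1.2, 5.4]
grip_width: 0.0149
```

{"api": "arm_command", "payload": {
  "targets": [
    [0,0,1.5,0,0,0],
    [0,0,1.5,0,0,0]
  ]
}}

```text
clock: 14.1
position: [0.6308, -0.2213, 0.139]
tool_rot: [-3.139, -0.002, -1.538]
force: [-3.8, 2.1, 6.6]
grip_width: 0.0147
```

{"api": "arm_command", "payload": {
  "targets": [
    [0,0,1.5,0,0,0],
    [0,0,1,0,0,0]
  ]
}}

```text
clock: 14.3
position: [0.631, -0.2214, 0.1379]
tool_rot: [-3.139, -0.002, -1.539]
force: [-7.7, 2.4, 21.0]
grip_width: 0.0147
```

{"api": "arm_command", "payload": {
  "targets": [
    [0,0.4,1,0,0,0],
    [0,0.2,1.2,0,0,0],
    [0,0,1.2,0,0,0]
  ]
}}

```text
clock: 14.6
position: [0.631, -0.2213, 0.1379]
tool_rot: [-3.136, -0.002, -1.539]
force: [-7.4, 3.4, 19.1]
grip_width: 0.0148
```

```bash
python3 - <<'E'
from h import *
st()
f=grab('scene','pics/s9.png');st()
g=grab('wrist','pics/w9.png');st()
print('knob top',dep(g,316,320),dep(g,312,370))
a=atz(g,316.5,343,.143);b=atz(g,316.5,294,.143);print(a,b)
c=cv2.resize(cv2.imread('pics/s9.png')[200:360,180:340],None,fx=3.5,fy=3.5,interpolation=cv2.INTER_CUBIC);cv2.imwrite('pics/c9.png',c)
E
```

```text
14.6 pos [ 0.631  -0.2213  0.1379] rot [-3.136e+00 -2.000e-03 -1.539e+00] F [-7.4  3.4 19.1] g 0.0148 q [ 0.31  0.71 -0.09  1.57  0.08  0.86 -1.35]
14.65 pos [ 0.6309 -0.2213  0.1379] rot [-3.136e+00 -2.000e-03 -1.539e+00] F [-7.8  2.1 19.1] g 0.0146 q [ 0.31  0.71 -0.09  1.57  0.08  0.86 -1.35]
14.7 pos [ 0.6309 -0.2214  0.1379] rot [-3.137e+00 -2.000e-03 -1.539e+00] F [-7.8  3.5 18. ] g 0.0149 q [ 0.31  0.71 -0.09  1.57  0.08  0.86 -1.35]
knob top [ 0.63764431 -0.22144965  0.14223042] [ 0.61716904 -0.22068385  0.14058618]
[ 0.62941037 -0.22187834  0.143     ] [ 0.64746063 -0.22130073  0.143     ]
```

View pics/w9.png

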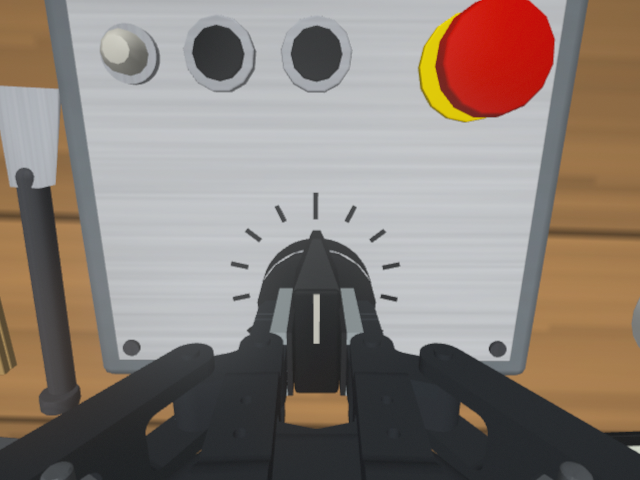

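View pics/c9.png

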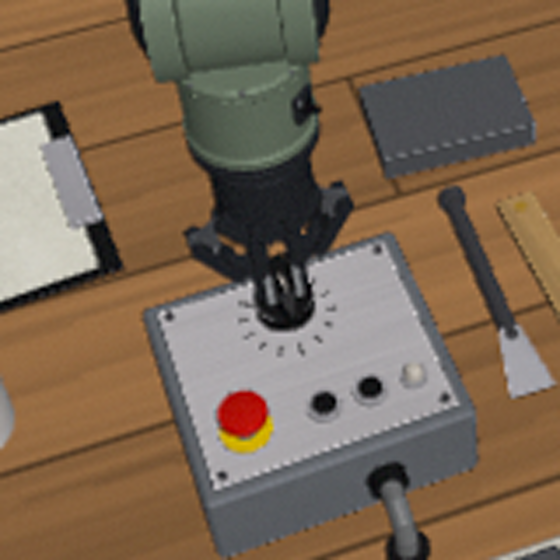

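{"api": "arm_command", "payload": {
  "targets": [
    [0,0.5,2,0,0,0],
    [0,0.5,2,0,0,0]
  ]
}}

```text
clock: 14.9
position: [0.6309, -0.2214, 0.1377]
tool_rot: [-3.133, -0.003, -1.539]
force: [-8.9, 3.8, 30.8]
grip_width: 0.0149
```

```bash
python3 -c "
from h import *
st(); bot.job_done(); st()"
```

```text
14.9 pos [ 0.6309 -0.2214  0.1377] rot [-3.133e+00 -3.000e-03 -1.539e+00] F [-8.9  3.8 30.8] g 0.0149 q [ 0.31  0.71 -0.09  1.57  0.08  0.86 -1.35]
the job is handed in; nothing more can be done
the job is handed in; nothing more can be done
```

The knob is fully on the spindle and was held pressed against the stop when I handed the job in, at 14.9 s on the clock. I pulled the top drawer out about 140 mm, took the knob by its bar, turned its nose to the spindle's flat (yaw about 0.03 rad) and pushed it on. The drawer is left open.

**Last checks:**
- **Fit:** The knob met no force until the depth where it should be fully on, where the force reached about 5 N.
- **Stop:** Pressing on, the force jumped from about 7 N to about 21 N. A firmer push to 31 N lowered it only 0.2 mm more.
- **Height:** The knob's top measured 142.2 mm, against the 143 mm expected at the stop.
- **Grip:** The fingers still held the knob in place, with no sign of slipping.
- **Other things:** In the last pictures the chisel lay where it had been and nothing had visibly moved near the box. I did not check the other things one by one, nor look at the drawer unit again.

**Unresolved:** A sideways force of about 9 N stayed on the tool at the end. Small shifts to ease it did not help. The grip opening read 14.9 mm on the 16 mm bar; it had also read low on the drawer handle (9.2 mm on 11 mm).

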